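# Free a sagging gate bolt and hold the feeder guard ajar

## Robot

A 6-joint arm with a two-finger parallel gripper is mounted at the origin on the work surface. World frame = base frame: x ahead of the robot, y to its left, z up, the work surface at z = 0. Lengths are in m, angles in degrees, forces in N, time in s.
With the tool pointing down it reaches from about 0.325 to 0.775 m from the base axis. Payload 5.5 kg.
Tool frame: the origin (TCP) lies at the centre of the arm's flange, where the gripper is bolted on; the fingertips stand 182 mm ahead of it and the grasp point (between the pads) lies 163 mm ahead of it; z points along the fingers, y is the line along which they close (so a half turn about z gives the same grasp; the last joint's range is limited). The gripper opens to 88 mm and grips with 3 to 60 N. Pads are 20 mm wide; open, the fingers measure 115 mm over their backs; the gripper's body (75 mm by 178 mm) begins 61 mm behind the grasp point.
Start: joints at [-75.728, 5.22, 70.514, -0, 104.267, -3.249], TCP at [0.181, -0.572, 0.405] pointing down, gripper open.
Joint ranges: [-164.24, 164.24], [-49.07, 125.15], [9.68, 141.18], [-86.29, 266.29], [3.28, 154.24], [-151.56, 151.56]. Speed limits (degrees/s): [147.25, 147.25, 172.46, 180, 180, 180].

## Interface

Orientations are given as [roll, pitch, yaw] about the fixed x, y, z axes, in that order (R = Rz(yaw) Ry(pitch) Rx(roll)).
In Python, from station import r gives the robot as it stands. The module is installed in compiled form; this text tells all that it offers. Calls block until the motion is done:
- r.reach(position, orientation): joint-space move of the TCP to a pose.
- r.servo_line(position, rotation=None, speed=0.15): straight line of the TCP; rotation=None keeps the orientation; speed is the mean speed in m/s.
- r.move_joints(angles): joint-space move.
- r.let_go() and r.grab(squeeze=None): open the fingers fully, or close them until they stop; squeeze is the grip in N (None keeps the last).
- r.wait(seconds).
- r.inverse_kinematics(position, orientation): joint angles nearest the present ones, or None.
- r.sense(): the state.
- r.snapshot(name): name is "scene" or "side" or "wrist"; returns a dict with "frame" (400x640x3 uint8, red, green, blue), "fx", "fy", "cx", "cy" (pixels), "R" (3x3) and "t" (3): a world point X has camera coordinates R X + t. Camera axes: x right, y down, z forward; pixel columns grow to the right and rows downward; lengths in m; the calibration is good to about 2 mm. A picture is of the moment at which its call begins. There is no depth.
A pose or a line that the arm cannot do raises r.IKError and nothing moves.
- r.hand_in(): hands the job in; it is judged then, once.
The state is a dict: "clock": time; "joints": joint angles; "joint_vel": joint speeds; "joint_torque": joint torques, N m; "tcp_pos": TCP position; "orientation": TCP orientation; "contact_force": force on the tool from outside, world axes, zero at the start; "torque": the same for the moment, N m; "opening": finger opening in m; "gripper_force": force on a finger pad.
Only numpy, scipy, OpenCV 4.12 (cv2) and the standard library are available. Lean on these libraries where they do the work, as an engineer would, in place of code of your own. Each camera call takes 0.05 s, during which the arm holds its last target. There are 200 camera calls.

## Task

The screw feeder has to be reached by a colleague: draw the yellow-knobbed clevis pin straight up out of the clevis on the guard's right-hand post and park it hanging upright in the side notch of the small blue rest on the same post. Then take the red grip of the gate's barrel bolt, lift the sagging bolt so that its hooked nose clears the keeper's bent-up lip while you pull it back out of the keeper, without forcing it, and by that same grip swing the gate about 10 cm open at its free edge. Finish while still holding the red grip, keeping the gate ajar there against its closing spring, and leave the other things on the bench where they are.

Things in the scene. Friction and masses are not known exactly. Their poses are not given: they have to be found in the camera images.
- guard: Low fixed guard of aluminium profiles and netted clear sheet round a screw feeder; its front is the gate. Origin on the bench under the gap between gate and right post, mid-thickness of the 30 mm wall. x points from the robot side into the guard, y along the front towards the hinge on the left. Right post y -35 to -5 mm, gate y 0 to 285 mm, both 190 mm tall; nothing on it is above 275 mm.
- pin: Loose steel clevis pin, standing in the clevis at the start. Origin at its lower tip, z up the pin: shank 8 mm diameter, 36 mm long, then a collar 20 mm diameter (36 to 41 mm), then a yellow knob 16 mm diameter (41 to 71 mm), to be grasped from above. About 60 g.
- pin_collar (a point): Centre of the underside of the pin's collar (36 mm above the tip), which bears on the clevis or on the rest.
- bore (a point): Centre of the 11 mm bore at the top face of the clevis on top of the right post, 222 mm above the bench. The clevis is 32 mm tall: two lugs with the gate's holed tongue between them, so the pin locks the gate. The pin is drawn straight up.
- pin_rest: Fixed notched rest for the pin: a blue plate 6 mm thick standing out 82 mm to the right of the right post; its height on the post varies (185 to 215 mm). Axes as guard. Origin on the post's right face, level with the plate's top. The 12 mm wide notch is open towards -x; the plate's front edge is 26 mm ahead of the seat, the notch's closed end 6 mm behind it.
- notch (a point): Seat of the notch: the middle of where the pin's shank stops, on the plate's top face. Axes as guard: the shank goes in from the front along +x (or from above); the collar then rests on the plate and the pin hangs upright.
- keeper: Steel strap keeper on the front of the right post, about 30 mm wide and 48 mm tall; the near (gate side) edge of its sill is bent up into a worn, brass-coloured lip that catches the hook under the bolt's nose. It is fixed.
- nose: Front end of the bolt: 12 mm rod with a hook 7 mm deep below it, lying in the keeper with the hook behind the bent lip (4 to 9 mm of free pull before it meets the lip). To clear the lip it must rise about 7 mm, that is 5 mm at the red grip. While the rod is in the keeper the gate cannot swing; the rod's end is out of it after about 30 mm of pull.
- bolt_grip: The red upright grip on the bolt's cranked handle: a cylinder 16 mm diameter, 46 mm tall, 47 mm off the gate's front face. Origin at its middle (about 200 mm above the bench), z up the grip, y along the bolt away from the keeper. Pinch it from above, fingers either side along the gate (y).
- bolt (a joint): How far the bolt is pulled back along the gate towards the hinge (guard +y), m: near 0 at the start, -0.004 fully forward, 0.05 fully back. About 1 N of friction; it stays where it is left.
- barrel (a joint): How far the sagging barrel is lifted, rad: 0 hanging, stop at 0.085. The barrel has lost its front screw and hangs from the rear one, 125 mm from the red grip at the start (8 mrad per mm of lift at the grip, at most 10.6 mm) and 200 mm from the nose. It sinks back by its own weight (about 3 N at the grip) if let go.
- gate (a joint): Opening angle of the gate, rad: 0 shut, grows as the free edge swings towards the robot (-x), stop at 1.2. A spring pulls it shut, about 2 to 3 N at the red grip.
- gate_hinge (a point): On the upright hinge axis of the gate, at its left front corner, 170 mm above the bench.
- gate_edge (a point): Middle of the gate's free (right) edge near its top, 170 mm above the bench, 290 mm from the hinge: 100 mm open is about 0.35 rad.
- lens_tray: Bystander: loose black tray 160 x 110 x 18 mm with six small lenses, on the bench in front of the right post. Origin at the centre of its underside.
- solvent: Bystander: loose white bottle, blue cap, 52 mm diameter, 120 mm tall. Origin at the centre of its underside.
- driver: Bystander: loose yellow-handled screwdriver, 180 mm long, lying. Origin at its middle on the bench.
- module: Bystander: loose green board with a lens, 36 x 36 x 32 mm. Origin at the centre of its underside.
- torque_jig: Bystander: loose brown screwing jig, 100 x 70 x 43 mm. Origin at the centre of its underside.

How it is judged (in metres and radians):
On the way, in this order (a step that is already met when the one before it is completed fails the run):
1. the pin is out of the clevis and parked upright in the rest's notch, let go (x of pin_collar in the frame of notch between -0.012 and 0.007 m and y of pin_collar in the frame of notch between -0.006 and 0.006 m and z of pin_collar in the frame of notch between -0.003 and 0.003 m and angle between pin's own z axis and vertical below 0.15 rad and contact force between pin and the arm below 0.05 N and contact force between pin and the fingers below 0.05 N and linear speed of pin below 0.02 m/s), for 0.2 s.
2. the bolt is lifted over the bent lip and pulled out of the keeper, at least 28 mm (value of joint bolt above 0.028 m), for 0.1 s.
At the end, for the whole second after the job is handed in: Gate at rest 0.24 to 0.46 rad open (70 to 130 mm at its free edge), the fingers holding the red grip (over 2 N); the pin hangs untouched in the notch: collar within 3 mm of the plate, 6 mm across and 12 mm (front) or 7 mm (back) along the notch, upright within 0.15 rad (all of step 1 and value of joint gate between 0.24 and 0.46 rad and velocity of joint gate between -0.03 and 0.03 rad/s and contact force between the fingers and bolt_grip above 2 N); the arm keeps its last pose, push and grip.
It fails at once if the bolt's nose is forced against the keeper with more than 30 N (contact force between nose and keeper above 30 N).
It fails at once if a bystander is moved by more than 20 mm (distance of any of lens_tray, solvent, driver, module, torque_jig from where it was at the start of the episode above 0.02 m).
It also fails if it takes over 51 s, if anything falls off the work surface, if the arm or the gripper's body presses on something with over 40 N, if the wrist force passes 120 N, or if a joint passes its speed limit or range.

## Working session

There is one attempt and no reset: what is moved stays moved. The work goes in short steps, each a Python script; the robot and the scene stay as the last script left them, time stands still between calls to the robot, and variables do not carry over. Pictures are saved under pics/ and viewed, at most 10 in all, crops included, and the job is handed in when it is done.

```bash
mkdir -p pics; cat > h.py <<'E'
import numpy as np, cv2
from station import r
def snap(n,f=None):
    s=r.snapshot(n)
    if f: cv2.imwrite('pics/'+f,cv2.cvtColor(s['frame'],cv2.COLOR_RGB2BGR))
    return s
def ray(s,u,v):
    R=np.array(s['R']);t=np.array(s['t'])
    d=R.T@np.array([(u-s['cx'])/s['fx'],(v-s['cy'])/s['fy'],1]);return -R.T@t,d/np.linalg.norm(d)
def plane(s,u,v,z):
    o,d=ray(s,u,v);return o+d*(z-o[2])/d[2]
def tri(*obs):
    A=np.zeros((3,3));b=np.zeros(3);L=[]
    for s,u,v in obs:
        o,d=ray(s,u,v);P=np.eye(3)-np.outer(d,d);A+=P;b+=P@o;L.append((o,P))
    X=np.linalg.solve(A,b);return X,[float(np.linalg.norm(P@(X-o))) for o,P in L]
def proj(s,X):
    c=np.array(s['R'])@np.array(X)+np.array(s['t']);return s['fx']*c[0]/c[2]+s['cx'],s['fy']*c[1]/c[2]+s['cy']
def blobs(s,lo,hi,amin=20):
    h=cv2.cvtColor(s['frame'],cv2.COLOR_RGB2HSV);m=cv2.inRange(h,np.array(lo),np.array(hi))
    n,l,st,c=cv2.connectedComponentsWithStats(m)
    return [(st[i].tolist(),c[i].round(1).tolist()) for i in range(1,n) if st[i][4]>=amin]
E
python3 - <<'E'
from h import *
ss={n:snap(n,n+'0.png') for n in('scene','side','wrist')}
for n,s in ss.items():
    print(n,-np.array(s['R']).T@s['t'],s['fx'])
    print(' yellow',blobs(s,(22,120,90),(35,255,255)))
    print(' red',blobs(s,(0,150,70),(7,255,255)),blobs(s,(173,150,70),(180,255,255)))
    print(' blue',blobs(s,(95,130,60),(125,255,255)))
print(r.sense())
E
```

```text
scene [ 1.02221093 -0.16418768  0.79302546] 376.6573891984268
 yellow [([274, 226, 9, 16, 83], [278.0, 232.7]), ([134, 240, 38, 11, 375], [152.3, 245.2])]
 red [([503, 71, 58, 45, 1050], [535.4, 89.5]), ([422, 165, 14, 15, 167], [428.4, 171.9]), ([360, 187, 4, 20, 29], [361.6, 196.4]), ([338, 188, 13, 24, 66], [340.9, 197.5])] [([299, 203, 8, 18, 103], [303.0, 211.2])]
 blue [([304, 0, 69, 10, 378], [328.2, 3.0]), ([416, 140, 11, 10, 81], [421.1, 144.3]), ([228, 157, 150, 123, 7473], [291.7, 205.5]), ([215, 266, 7, 6, 34], [218.1, 268.5]), ([193, 272, 7, 6, 33], [195.9, 274.4]), ([217, 283, 9, 7, 39], [221.1, 285.7]), ([194, 289, 8, 7, 41], [197.9, 292.1]), ([221, 301, 8, 8, 37], [224.2, 304.1]), ([198, 308, 7, 7, 35], [200.8, 310.9])]
side [ 0.32479339 -0.75262273  1.10346497] 501.1729612678853
 yellow [([375, 189, 6, 6, 26], [377.6, 191.3]), ([289, 360, 16, 40, 474], [297.1, 380.3])]
 red [([218, 18, 62, 16, 378], [254.3, 26.0]), ([49, 36, 75, 17, 896], [83.6, 42.4]), ([320, 92, 10, 12, 100], [324.2, 97.6]), ([252, 182, 6, 18, 53], [255.0, 190.1]), ([335, 182, 7, 14, 62], [337.5, 1
[... 317 characters left out ...]
blue []
{'clock': 0.15, 'joints': array([-7.57285950e+01,  5.25428935e+00,  7.05663783e+01,  1.24213464e-03,
        1.04265190e+02, -3.24831761e+00]), 'joint_vel': array([-0.02518854, -0.19868116, -0.21940177,  0.03369293, -0.00782459,
        0.14850223]), 'joint_torque': array([ 1.73545242e-03, -4.47045565e+01, -4.06907558e+01,  6.99245115e-02,
        2.74157646e-02, -8.42812096e-05]), 'tcp_pos': array([ 0.1806394 , -0.5722205 ,  0.40375159]), 'orientation': array([-1.79914348e+02, -6.06736157e-03,  1.75200233e+01]), 'contact_force': array([0.44742075, 0.15312434, 0.19620998]), 'torque': array([ 0.06467684, -0.03636413, -0.00220499]), 'gripper_force': 0.0, 'opening': 0.08766576904270874}
```

View pics/scene0.png

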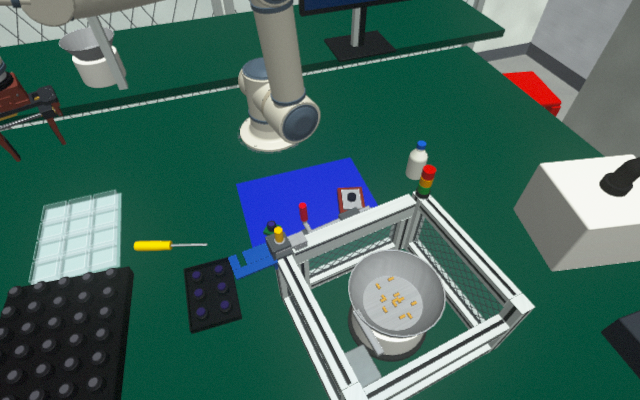

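View pics/side0.png

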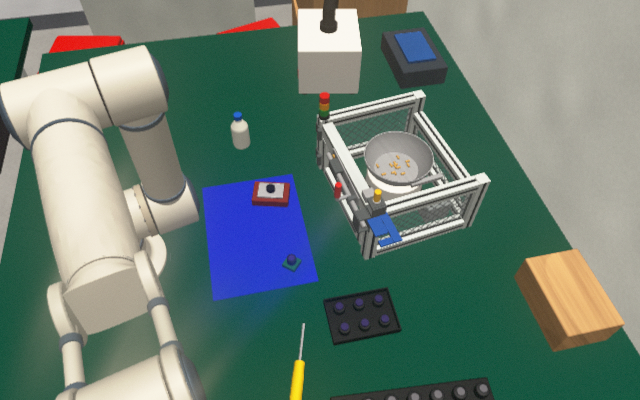

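The scene view shows the knob at about (278,232), red grip at (303,211), and the blue rest near (250,262). The side view shows the knob at (378,191), grip at (338,188), and rest at (384,229). I'll enlarge both around the clevis.

```bash
python3 - <<'E'
from h import *
a,b=snap('scene'),snap('side')
print('knob',tri((a,278,232.7),(b,377.6,191.3)))
print('grip',tri((a,303,211.2),(b,337.5,187.6)))
print('lamp',tri((a,428.4,171.9),(b,324.2,97.6)))
A=cv2.resize(a['frame'][150:300,200:400][:,:,::-1],None,fx=4,fy=4,interpolation=2)[:, :800]
B=cv2.resize(b['frame'][130:270,280:440][:,:,::-1],None,fx=4,fy=4,interpolation=2)
cv2.imwrite('pics/A.png',A);cv2.imwrite('pics/B.png',B)
E
```

```text
knob (array([ 0.61185231, -0.10962684,  0.25234881]), [0.0017318391879103453, 0.001731839187910269])
grip (array([ 0.53945418, -0.04334967,  0.20491786]), [0.0013170536984662084, 0.0013170536984662626])
lamp (array([0.56501008, 0.21611544, 0.25607399]), [0.0009041613291985534, 0.0009041613291986102])
```

View pics/A.png

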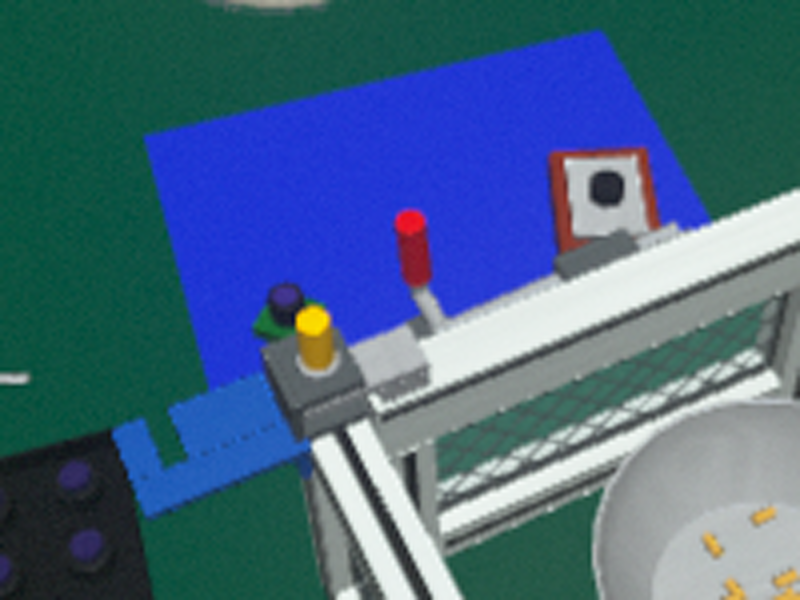

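View pics/B.png

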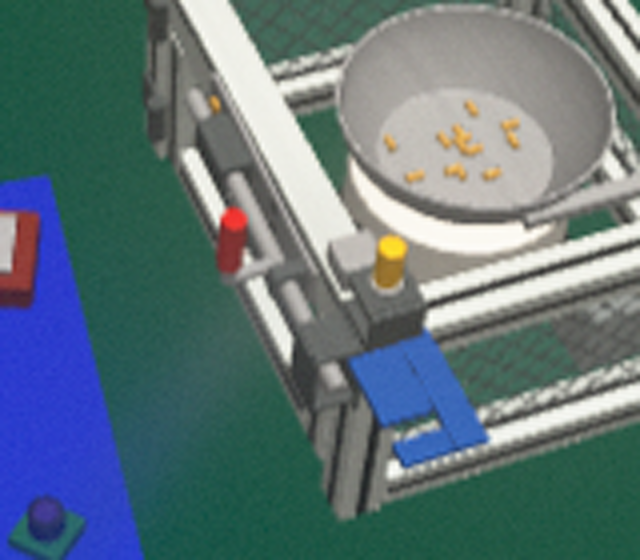

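Crops: knob top A(314,318)/B(391,243), grip top A(410,221)/B(234,214), grip bottom A(416,280)/B(229,270). The notch corners are visible in both views: closed end at A(163,466),(187,455) and B(443,428),(435,409).

```bash
python3 - <<'E'
from h import *
a,b=snap('scene'),snap('side')
P=dict(knobtop=((314,318),(391,243)),knobbot=((318,366),(386,285)),griptop=((410,221),(234,214)),gripbot=((416,281),(229,270)),
 nclosedOut=((163,466),(443,428)),nclosedIn=((187,455),(435,409)),nfrontOut=((147,425),(393,447)),nfrontIn=((170,407),(385,426)),
 outBack=((150,517),(488,438)),outFront=((112,430),(402,467)))
Q={}
for k,((u,v),(p,q)) in P.items():
    X,e=tri((a,200+u/4-.4,150+v/4-.4),(b,280+p/4-.4,130+q/4-.4));Q[k]=X;print(k,X.round(4),round(e[0],4))
f=lambda k:np.degrees(np.arctan2(*(k[:2][::-1])))
print('yaw of x',f(Q['nclosedOut']-Q['nfrontOut']),f(Q['nclosedIn']-Q['nfrontIn']),f(Q['outBack']-Q['outFront']))
lamp=np.array([.565,.216]);print('yaw lamp-knob -90',f(lamp-Q['knobtop'][:2])-90)
E
```

```text
knobtop [ 0.6097 -0.1094  0.258 ] 0.0001
knobbot [ 0.6101 -0.1109  0.2225] 0.0001
griptop [ 0.5392 -0.0448  0.224 ] 0.0005
gripbot [ 0.538 -0.044  0.173] 0.0005
nclosedOut [ 0.6215 -0.1908  0.1933] 0.0005
nclosedIn [ 0.6204 -0.1791  0.1952] 0.0004
nfrontOut [ 0.5928 -0.194   0.188 ] 0.0002
nfrontIn [ 0.5906 -0.1822  0.1932] 0.0012
outBack [ 0.6445 -0.2012  0.191 ] 0.0001
outFront [ 0.5928 -0.2099  0.1918] 0.0
yaw of x 6.253197510052332 5.969731039285974 9.52914575399843
yaw lamp-knob -90 7.81665018063687
```

```bash
python3 - <<'E'
from h import *
yaw=-82.5
for y in (yaw,97.5): print(y,r.inverse_kinematics([.61,-.11,.5],[180,0,y]),r.inverse_kinematics([.615,-.186,.38],[180,0,y]))
p=r.sense()['tcp_pos'];r.servo_line([p[0],p[1],.5])
r.reach([.59,-.13,.5],[180,0,yaw])
s=snap('wrist','w1.png')
for X in ([.6097,-.1094,.258],[.6204,-.1791,.193],[.6215,-.1908,.193],[.539,-.044,.222]):print(proj(s,X))
print(r.sense()['clock'],r.sense()['tcp_pos'],-np.array(s['R']).T@s['t'])
E
```

```text
-82.5 None None
97.5 [-13.36659115  10.94463258  54.46233545   0.         114.59303197
 -20.86659115] [-19.86072238  11.66405233  65.94119782   0.         102.39474984
 -27.36072238]Traceback (most recent call last):
  File "<stdin>", line 5, in <module>
station.IKError: the arm cannot take that pose within its joint ranges
```

```bash
python3 - <<'E'
from h import *
yaw=97.5
r.reach([.61,-.22,.5],[180,0,yaw])
s=snap('wrist','w1.png')
for X in ([.6097,-.1094,.258],[.6204,-.1791,.193],[.6215,-.1908,.193],[.539,-.044,.222]):print(proj(s,X))
print(r.sense()['clock'],r.sense()['tcp_pos'],-np.array(s['R']).T@s['t'])
E
```

```text
(np.float64(341.05433714887056), np.float64(46.43351342858196))
(np.float64(336.49773562312055), np.float64(147.1821233160303))
(np.float64(335.8439579717369), np.float64(160.3253870155013))
(np.float64(249.39818045177708), np.float64(-60.80901056557025))
3.1833 [ 0.60952846 -0.22109645  0.50007159] [ 0.60079364 -0.15122799  0.47929228]
```

View pics/w1.png

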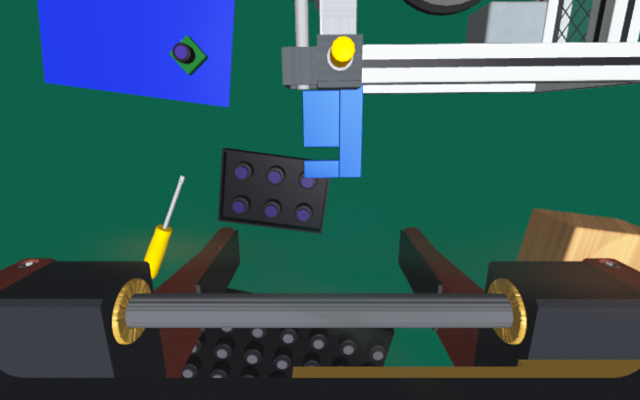

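The wrist view shows the knob at (343,47) and the blue plate spanning x 303–362, with the notch closed end at about (340,147–160). That is within 3 px of my prediction. I'll refine the values with masks.

```bash
python3 - <<'E'
from h import *
s=snap('wrist')
h=cv2.cvtColor(s['frame'],cv2.COLOR_RGB2HSV)
m=cv2.inRange(h,np.array((98,100,120)),np.array((118,255,255)))
m[:, :298]=0;m[:,370:]=0;m[:80]=0;m[190:]=0
for y in (95,105,115,125,135,142,145,147,150,153,156,159,161,164,170,175):
    c=np.where(m[y])[0];print(y,c.min() if len(c) else None,c.max() if len(c) else None,end=' | ')
print()
for x in (306,310,315,320,325,330,335,338,341,344,350):
    c=m[80:190,x]>0;d=np.where(np.diff(c.astype(int)))[0]+80;print(x,d,end=' | ')
print(blobs(s,(22,120,190),(35,255,255)))
print('bottom-right',plane(s,362,178,.193),'right top',plane(s,362,90,.193))
E
```

```text
95 302 363 | 105 303 362 | 115 303 362 | 125 303 362 | 135 303 362 | 142 303 361 | 145 304 361 | 147 339 361 | 150 339 361 | 153 339 361 | 156 339 361 | 159 339 361 | 161 304 361 | 164 304 361 | 170 304 361 | 175 304 361 | 
306 [ 89 146 159 177] | 310 [ 89 146 159 177] | 315 [ 89 146 159 177] | 320 [ 89 146 159 177] | 325 [ 89 146 159 177] | 330 [ 89 146 159 177] | 335 [ 89 146 159 177] | 338 [ 89 146 159 177] | 341 [ 88 177] | 344 [ 88 177] | 350 [ 88 177] | [([331, 36, 24, 26, 467], [342.7, 48.6]), ([144, 228, 27, 50, 642], [156.3, 249.7]), ([112, 315, 8, 25, 81], [115.0, 327.2]), ([521, 324, 5, 13, 36], [522.9, 329.5])]
bottom-right [ 0.6474861  -0.20381096  0.193     ] right top [ 0.63498775 -0.12853466  0.193     ]
```

```bash
python3 - <<'E'
from h import *
a,b,s=snap('scene'),snap('side'),snap('wrist')
A=lambda u,v:(a,200+u/4-.4,150+v/4-.4)
B=lambda u,v:(b,280+u/4-.4,130+v/4-.4)
for k,o in dict(cOut=(A(163,466),B(443,428),(s,338.5,159.5)),cIn=(A(187,455),B(435,409),(s,338.5,146.5)),
 fOut=(A(147,425),B(393,447),(s,303.5,159.5)),fIn=(A(170,407),B(385,426),(s,303.5,146.5)),knobtop=(A(314,318),B(391,243),(s,343,47.5))).items():
    X,e=tri(*o);print(k,X.round(4),np.round(e,4))
for z in (.188,.193,.198):
    q=lambda u,v:plane(s,u,v,z)[:2]
    ci,co,fi,fo=q(338.5,146.5),q(338.5,159.5),q(303.5,146.5),q(303.5,159.5)
    print(z,'w',np.linalg.norm(ci-co),'d',np.linalg.norm(ci-fi),np.linalg.norm(co-fo),'closed mid',(ci+co)/2,'yaw',np.degrees(np.arctan2(*(ci-fi)[::-1])))
    f=q(302.3,95)-q(304,177);g=q(362.7,95)-q(361.2,177);print(' yaw y-90',[np.degrees(np.arctan2(v[1],v[0]))-90 for v in(f,g)])
c=cv2.cvtColor(s['frame'],cv2.COLOR_RGB2HSV)[25:75,325:365]
y=cv2.inRange(c,np.array((22,120,80)),np.array((36,255,255)))
for i in range(10,40,3):
    d=np.where(y[i])[0];print(i+25,(d.min()+325,d.max()+325,int(c[i,18,2])) if len(d) else None,end=' ')
E
```

```text
cOut [ 0.6224 -0.1903  0.1933] [0.0011 0.001  0.0016]
cIn [ 0.6211 -0.1786  0.1951] [0.0009 0.0008 0.0012]
fOut [ 0.5927 -0.1941  0.1881] [0.0003 0.0002 0.0002]
fIn [ 0.5909 -0.1821  0.1933] [0.0012 0.0011 0.0005]
knobtop [ 0.6102 -0.1095  0.2583] [0.0002 0.0007 0.0008]
0.188 w 0.0118061636090405 d 0.03168942840340703 0.032026307534076814 closed mid [ 0.62341172 -0.18430447] yaw 7.4360413192107275
 yaw y-90 [np.float64(7.916762398789629), np.float64(8.391397043757422)]
0.193 w 0.011603522101051008 d 0.031145509669799475 0.03147660659235249 closed mid [ 0.62302452 -0.18373311] yaw 7.436041319210761
 yaw y-90 [np.float64(7.9167623987897), np.float64(8.391397043757436)]
0.198 w 0.011400880593061474 d 0.030601590936191917 0.030926905650628052 closed mid [ 0.62263732 -0.18316176] yaw 7.436041319210742
 yaw y-90 [np.float64(7.916762398789672), np.float64(8.39139704375745)]
35 None 38 (np.int64(337), np.int64(348), 255) 41 (np.int64(334), np.int64(351), 255) 44 (np.int64(333), np.int64(353), 255) 47 (np.int64(331), np.int64(353), 255) 50 (np.int64(331), np.int64(354), 255) 53 (np.int64(331), np.int64(353), 255) 56 (np.int64(331), np.int64(352), 255) 59 (np.int64(331), np.int64(349), 255) 62 (np.int64(333), np.int64(347), 161)
```

```bash
python3 - <<'E'
from h import *
yaw=97.7;k=np.array([.6102,-.1095])
r.reach([*k,.49],[180,0,yaw]);r.servo_line([*k,.413],speed=.1)
print(r.sense()['tcp_pos'],r.sense()['contact_force'])
r.grab(25);q=r.sense();print(q['opening'],q['gripper_force'],q['contact_force'])
r.servo_line([*k,.475],speed=.06);q=r.sense();print(q['opening'],q['gripper_force'],q['contact_force'],q['clock'],q['tcp_pos'])
x=np.array([np.cos(np.radians(7.7)),np.sin(np.radians(7.7))])
n=np.array([.622,-.1842])-.009*x
r.servo_line([*n,.475],speed=.12)
a,b=snap('scene'),snap('side')
print(r.sense()['tcp_pos'])
A=cv2.resize(a['frame'][200:300,180:310][:,:,::-1],None,fx=5,fy=5,interpolation=2)
B=cv2.resize(b['frame'][170:270,330:460][:,:,::-1],None,fx=5,fy=5,interpolation=2)
cv2.imwrite('pics/c.png',cv2.resize(np.vstack([A,B]),None,fx=.6,fy=.6,interpolation=cv2.INTER_AREA))
E
```

```text
[ 0.61018623 -0.10974135  0.41397171] [-0.04950548 -0.23932859  0.31118563]
0.015458649338863652 24.998104870319366 [-0.12183679 -0.34271838 -0.61451606]
0.015489276279317017 24.99794751405716 [ 1.01032713 -0.43664793 -0.96891783] 7.1083 [ 0.61028721 -0.10953703  0.47431361]
[ 0.61312235 -0.18469141  0.47520591]
```

View pics/c.png

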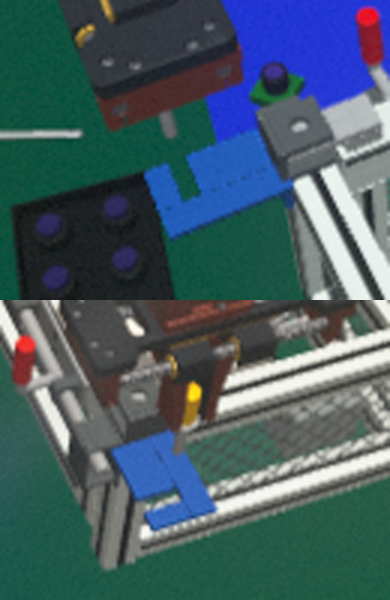

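The pin is out and held, and the bore is empty. Its tip is at scene (236.7,245) and side (389.3,220), so I'll check it against the TCP and then lower in small steps with force watch.

```bash
python3 - <<'E'
from h import *
a,b=snap('scene'),snap('side')
X,e=tri((a,236.4,244.8),(b,389.2,220));print('tip',X,e)
p=r.sense()['tcp_pos'];f0=r.sense()['contact_force'];print(p,f0)
if abs(X[1]-p[1])<.004 and abs(X[0]-p[0])<.006:
    z=p[2]
    for z in np.r_[.45,.43,.415,.40,.395,np.arange(.391,.376,-.002)]:
        r.servo_line([.6131,-.1846,z],speed=.05)
        q=r.sense();d=q['contact_force']-f0;print(round(z,3),q['tcp_pos'][2].round(4),d.round(2))
        if d[2]>4 or np.linalg.norm(d)>8: break
E
```

```text
tip [ 0.61365451 -0.1862662   0.25028498] [0.00042664696795489287, 0.00042664696795488333]
[ 0.6131165  -0.18464119  0.47525106] [-0.56878487 -0.5029453  -0.36265476]
0.45 0.4499 [0.71 0.55 0.25]
0.43 0.4297 [1.33 0.52 0.31]
0.415 0.4144 [ 1.05 -0.03  0.14]
0.4 0.3994 [ 0.33  0.39 -0.41]
0.395 0.3946 [ 0.07  0.56 -0.25]
0.391 0.3906 [-0.63  0.79  0.63]
0.389 0.3888 [0.17 0.44 0.06]
0.387 0.3868 [ 0.52  0.52 -0.55]
0.385 0.3848 [0.4  0.72 0.25]
0.383 0.3845 [-1.93  1.02  5.86]
```

Contact came at collar height of about 0.193, which matches the plate, so the shank is in the notch. I'll release and verify.

```bash
python3 - <<'E'
from h import *
r.servo_line([.6131,-.1846,.385],speed=.02)
r.let_go();r.wait(.2);r.servo_line([.6131,-.1846,.48],speed=.15)
r.reach([.539,-.046,.47],[180,0,7.7])
print(r.sense()['clock'],r.sense()['joints'])
a,b=snap('scene'),snap('side')
print(blobs(a,(22,120,90),(35,255,255)),blobs(b,(22,120,90),(35,255,255)))
A=cv2.resize(a['frame'][200:300,180:310][:,:,::-1],None,fx=3,fy=3,interpolation=2)
B=cv2.resize(b['frame'][170:270,330:460][:,:,::-1],None,fx=3,fy=3,interpolation=2)
cv2.imwrite('pics/d.png',np.vstack([A,B]))
print(proj(a,(.6131,-.1853,.228)),proj(b,(.6131,-.1853,.228)))
E
```

```text
15.6667 [-8.49540482e+00 -2.52969171e+00  7.17550345e+01 -4.93951841e-03
  1.10810748e+02  7.37715964e+01]
[([134, 240, 38, 11, 375], [152.3, 245.2]), ([235, 247, 11, 16, 118], [240.2, 254.5])] [([385, 224, 6, 6, 27], [387.4, 226.4]), ([289, 360, 16, 40, 473], [297.1, 380.3])]
(np.float64(239.18114694240623), np.float64(251.35960367327226)) (np.float64(387.67160539064577), np.float64(225.93564825365294))
```

View pics/d.png

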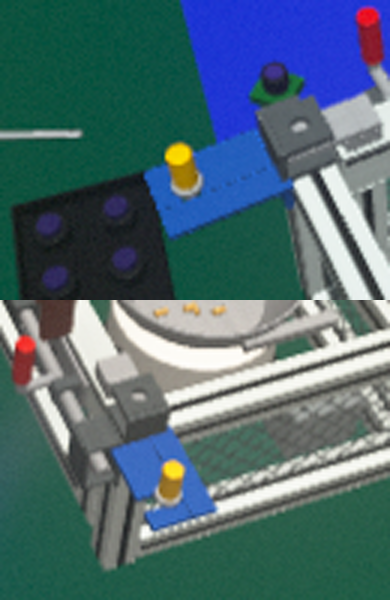

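The pin hangs upright in the notch, with its knob at the predicted pixels. Next is the bolt: pinch, lift by tilting about the rear screw, and pull in small force-checked steps.

```bash
cat >> h.py <<'E'
from scipy.spatial.transform import Rotation as Ro
XG=np.array([np.cos(np.radians(7.7)),np.sin(np.radians(7.7)),0]);YG=np.array([-XG[1],XG[0],0])
def pose(G,th=0,yawd=0):
    R=Ro.from_euler('z',yawd,degrees=True)*Ro.from_rotvec(-th*XG)*Ro.from_euler('xyz',[180,0,7.7],degrees=True)
    return (G-.163*R.as_matrix()[:,2]).tolist(),R.as_euler('xyz',degrees=True).tolist()
G0=np.array([.5388,-.0447,.203])
E
python3 - <<'E'
from h import *
p,o=pose(G0+[0,0,.09]);r.reach(p,o)
s=snap('wrist');print(blobs(s,(0,150,60),(7,255,255),60),proj(s,[.539,-.0448,.222]))
p,o=pose(G0);r.servo_line(p,speed=.1);print(r.sense()['contact_force'])
r.grab(35);r.wait(.2);q=r.sense();f0=q['contact_force'];print(q['opening'],q['gripper_force'],f0)
ok=True
for th in np.linspace(.01,.056,5):
    p,o=pose(G0+[0,0,.125*th]+.03*th*YG,th);r.servo_line(p,o,speed=.02)
    q=r.sense();d=q['contact_force']-f0;print('lift',round(th,3),d.round(1),q['opening'].round(4))
    if np.linalg.norm(d)>15: ok=False;print('STOP');break
print(q['clock'])
E
```

```text
[([162, 208, 52, 32, 656], [185.6, 221.8]), ([151, 257, 21, 21, 121], [159.2, 269.5])] (np.float64(318.01633580726684), np.float64(216.89484532756595))
[-0.61139043 -0.20545959 -0.16344853]
0.01606096532886792 34.90225374698639 [-0.0473282  -0.56491281  4.39469321]Traceback (most recent call last):
  File "<stdin>", line 9, in <module>
AttributeError: 'float' object has no attribute 'round'
```

```bash
python3 - <<'E'
from h import *
for th in np.linspace(.01,.056,5):
    p,o=pose(G0+[0,0,.125*th]+.03*th*YG,th);r.servo_line(p,o,speed=.02)
    q=r.sense();d=q['contact_force'];print('lift',round(th,3),d.round(1),q['opening'],q['tcp_pos'].round(4))
    if np.linalg.norm(d)>20: print('STOP');break
print(q['clock'])
a=snap('scene');b=snap('side')
print(blobs(a,(173,150,70),(180,255,255)),blobs(b,(0,150,70),(7,255,255)))
B=cv2.resize(b['frame'][150:250,310:420][:,:,::-1],None,fx=5,fy=5,interpolation=2);cv2.imwrite('pics/e.png',B)
E
```

```text
lift 0.01 [0.3 1.  4.7] 0.01639813602936493 [ 0.5386 -0.0428  0.3673]
lift 0.022 [-0.5  0.6  5.2] 0.016087145279249964 [ 0.5382 -0.0404  0.3688]
lift 0.033 [-1.1  0.2  5.1] 0.01635506876296598 [ 0.5379 -0.0382  0.3702]
lift 0.045 [-0.7  2.1  5.5] 0.016338083570413844 [ 0.5376 -0.036   0.3715]
lift 0.056 [-0.6  2.   5.1] 0.016243089358179835 [ 0.5373 -0.0337  0.3728]
20.0833
[([301, 200, 7, 19, 103], [304.1, 209.1])] [([218, 18, 62, 16, 376], [254.5, 26.0]), ([74, 36, 50, 14, 543], [96.7, 41.5]), ([252, 182, 10, 18, 61], [255.2, 191.2]), ([280, 184, 9, 17, 78], [285.5, 192.2]), ([263, 199, 16, 3, 21], [271.0, 199.5])]
```

View pics/e.png

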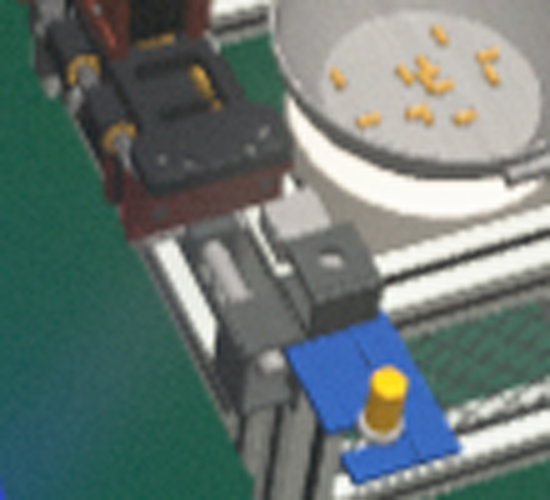

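```bash
python3 - <<'E'
from h import *
a=snap('scene');b=snap('side')
t=np.array([.5392,-.0448,.2222])
for d in (0,.0035,.007): 
    X=t+[0,0,d]+YG*.0017*d/.007+YG*.045*d/.125; print(d,np.round(proj(a,X),1))
q=r.sense();print(q['tcp_pos'],q['contact_force'],q['torque'],pose(G0+[0,0,.007]+.03*.056*YG,.056)[0])
h=cv2.cvtColor(a['frame'],cv2.COLOR_RGB2HSV);m=cv2.inRange(h,np.array((170,120,60)),np.array((180,255,255)))|cv2.inRange(h,np.array((0,120,60)),np.array((7,255,255)))
ys,xs=np.where(m[190:230,290:320]);print(xs.min()+290,xs.max()+290,ys.min()+190,ys.max()+190)
n=np.array([.5388,-.0445,.17])-YG*.075+XG*.03
print(proj(b,n),proj(b,n+[0,0,.012]))
E
```

```text
0 [302.3 205.2]
0.0035 [303.2 203.7]
0.007 [304.1 202.2]
[ 0.53737004 -0.03387981  0.3727302 ] [-0.03656313  3.27487706  5.05770625] [ 1.56813297  0.09882743 -0.00257026] [0.5373525164426451, -0.03399418071927414, 0.372744482785637]
301 307 199 219
(np.float64(361.1180831805897), np.float64(218.4519050581667)) (np.float64(361.5325602942111), np.float64(215.36426629344672))
```

The grip top moved (2,−3) px, as predicted for a 7 mm lift, so the bolt is up. Now I'll pull.

```bash
python3 - <<'E'
from h import *
th=.06;base=G0+[0,0,.125*th]+.03*th*YG
d0=r.sense()['contact_force']
for s in np.r_[0,np.arange(.002,.0125,.002),np.arange(.015,.0371,.003)]:
    G=base+s*(YG*np.cos(th)-[0,0,np.sin(th)]);p,o=pose(G,th);r.servo_line(p,o,speed=.03)
    q=r.sense();d=q['contact_force'];print(round(s,3),d.round(1),round(q['opening'],4))
    if abs((d-d0)@YG)>10 or np.linalg.norm(d-d0)>15: print('STOP');break
print(q['clock'])
a=snap('scene');print(blobs(a,(173,150,70),(180,255,255)))
E
```

```text
0.0 [0.4 4.  3.9] 0.0162
0.002 [-0.2  0.6  5.3] 0.0159
0.004 [ 0.6 -0.1  5.9] 0.0163
0.006 [0.4 0.1 5.4] 0.0163
0.008 [-0.7 -0.4  5.7] 0.0165
0.01 [-0.4  0.   5.7] 0.0166
0.012 [-0.   0.1  6. ] 0.0164
0.015 [-1.4 -0.1  7.2] 0.0166
0.018 [-0.4  1.1  7.5] 0.0165
0.021 [-1.2 -0.1  7.9] 0.0163
0.024 [-1. -0.  7.] 0.0167
0.027 [-1.6  1.1  8.2] 0.0165
0.03 [-1.9 -0.7  7.8] 0.0166
0.033 [-1.7  0.2  8.1] 0.0164
0.036 [-0.9 -0.4  8.3] 0.0167
24.0333
[([317, 194, 6, 19, 91], [319.7, 203.6])]
```

It pulled out with no resistance. Pulling a little further, then swinging about the hinge.

```bash
python3 - <<'E'
from h import *
th=.06;s=.040
G=G0+[0,0,.125*th]+.03*th*YG+s*(YG*np.cos(th)-[0,0,np.sin(th)])
p,o=pose(G,th);r.servo_line(p,o,speed=.03)
H=np.array([.5537,.1957,0])
W=[pose(H+Ro.from_euler('z',-f).apply(G-H),th,-np.degrees(f)) for f in np.linspace(.025,.36,14)]
print([r.inverse_kinematics(*w) is not None for w in W])
d0=r.sense()['contact_force']
for w in W:
    r.servo_line(*w,speed=.04);q=r.sense();d=q['contact_force'];print(d.round(1),round(q['opening'],4))
    if np.linalg.norm(d-d0)>18: print('STOP');break
r.wait(.5);q=r.sense();print(q['clock'],q['tcp_pos'],q['gripper_force'],q['contact_force'])
a,b=snap('scene','f.png'),snap('side','g.png')
cv2.imwrite('pics/fg.png',np.hstack([cv2.imread('pics/f.png')[130:330,180:480],cv2.imread('pics/g.png')[60:260,200:500]]))
E
```

```text
[True, True, True, True, True, True, True, True, True, True, True, True, True, True]
[1.8 0.2 8.7] 0.0165
[ 1.7 -0.1  8.7] 0.0164
[ 2.3 -0.1  8. ] 0.0164
[ 1.9 -0.1  9.6] 0.0165
[ 1.9 -0.4  8.5] 0.0163
[ 2.6 -0.7  9.4] 0.0161
[ 1.2 -0.9  9.3] 0.0165
[ 1.1 -1.4  9.3] 0.0162
[ 1.5 -0.2  8.2] 0.0164
[ 2.  -0.5  9.1] 0.0165
[ 0.7 -1.6  8.5] 0.0164
[ 3.1 -0.3  8.7] 0.016
[ 1.9 -1.   8.1] 0.0164
[ 2.  -1.3  9.8] 0.0162
28.7083 [0.4669998  0.02553631 0.37260307] 35.108574628829956 [ 2.88319548 -1.52258933  9.61351185]
```

View pics/fg.png

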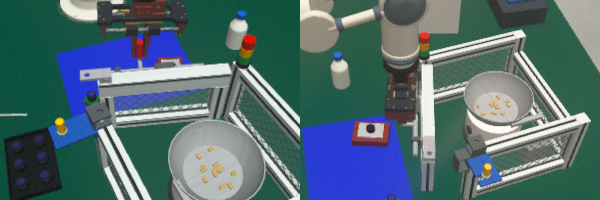

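The picture shows the gate ajar with the fingers on the red grip, the pin in the notch and the bystanders in place. The gate's free top corner is at about scene (282,203), so I'll check the angle and hand in.

```bash
python3 - <<'E'
from h import *
a=snap('scene');H=np.array([.5537,.1957,0]);X=plane(a,283,203,.19)
v=(X-H)[:2];print(X,np.linalg.norm(v),np.arctan2(-v@XG[:2],-v@YG[:2]))
q=r.sense();print(q['gripper_force'],np.abs(q['joint_vel']).max(),q['clock'])
for k,c in dict(solvent=((95,130,60),(125,255,255)),).items(): print([t[1] for t in blobs(a,*c)])
an=np.arctan2(-v@XG[:2],-v@YG[:2])
if .28<an<.43: print(r.hand_in())
E
```

```text
[ 0.49270633 -0.07532411  0.19      ] 0.27780261767287506 0.35575129874285844
35.108662247657776 0.10881735970644431 28.8583
[[421.1, 144.3], [344.1, 178.4], [320.2, 165.9], [266.8, 213.4], [323.4, 229.3], [218.1, 268.3], [195.6, 274.5], [221.0, 285.6], [198.0, 292.2], [224.2, 304.6], [200.3, 311.2]]
the job is handed in; nothing more can be done
None
```

The job is handed in at 28.9 s on the clock: the pin hangs upright in the notch, the bolt is lifted and drawn about 40 mm without resistance, and the red grip is held at 35 N with the gate open about 0.36 rad (10 cm); no verdict came back, and the bystanders look unmoved in the pictures.

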